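Fit the return spring of a belt tensioner

ROBOT

A 7-joint arm with a two-finger parallel gripper is mounted at the origin on a cart in front of the work surface, level with it; the furniture and walls round the work are solid. World frame = base frame: x ahead of the robot, y to its left, z up, the work surface at z = 0. Lengths are in m, angles in degrees, forces in N, time in s.
With the tool pointing down it reaches from about 0.425 to 0.875 m from the base axis. Payload 4.7 kg.
Tool frame: the origin (TCP) lies at the very end of the fingers, on their centre line; the grasp point (between the pads) lies 19 mm behind it; z points along the fingers, y is the direction in which the jaws open and shut (so a half turn about z gives the same grasp; the last joint's range is limited). The gripper opens to 87 mm and grips with 3 to 60 N. Pads are 19 mm wide; open, the fingers measure 117 mm over their backs; the gripper's body (75 mm by 190 mm) begins 51 mm behind the grasp point.
Start: joints at [69.334, 18.392, -4.016, 83.108, 1.295, 78.541, -3.26], TCP at [0.238, -0.605, 0.223] pointing down, gripper open.
Joint ranges: [-163.93, 163.93], [-17.29, 119.83], [-79.2, 71.16], [3.27, 140.29], [-89.18, 269.18], [5.43, 117.66], [-154.24, 154.24]. Speed limits (degrees/s): [147.25, 147.25, 180, 180, 180, 180, 180].

INTERFACE

Orientations are given as [roll, pitch, yaw] about the fixed x, y, z axes, in that order (R = Rz(yaw) Ry(pitch) Rx(roll)).
In Python, from cell import * gives the robot as it stands.
- The arm moves only by the tool arm_command, never from a script. Its argument "targets" is a list that holds one entry, the list of rows, each a list of 7 numbers: the shift along the tool's x, y, z in m, then the turn, a rotation vector about the tool's x, y, z in degrees, then the gripper's target within -1 to 1 (shut at 1, half-way at 0, fully open at -1). In form: [[[tx, ty, tz, rx, ry, rz, claw], ...]]. A call has 1 to 10 rows; each row is the pose to reach, as a shift and turn from the pose commanded when the call began, along the tool's axes at that moment; what a row does not reach only later rows make up. A row lasts 1/10 s, in which the tool goes at most 50 mm and 8.59 degrees, less where a joint would pass 70% of its speed; a pose out of reach is approached as far as the arm can. A call with a gripper value outside its range is refused whole. The fingers move at their own pace and stop on an object; "newtons" is the grip in N (left out, the last holds). Time passes only in rows, so rows that repeat a pose let the fingers close. It gives the time, the measured TCP pose, the force and the opening at its end, in the units of the state.
- get_obs(): the state, without advancing time (a new reading comes with each control period).
- read_camera(name): name is "side" or "top" or "wrist"; returns a dict with "img" (384x512x3 uint8, red, green, blue), "z_map" (384x512 float32, m along the optical axis (not along the pixel's ray), 0 where there is no reading), "K" (3x3 intrinsics, pixels), "origin" and "attitude" of the camera in the world. Camera axes: x right, y down, z forward; pixel columns grow to the right and rows downward; lengths in m; the calibration is good to about 2 mm. A picture is of the moment at which its call begins.
- sign_off(): hands the job in, once; it reports no verdict.
Trained networks look in the newest picture that a camera, given by its name, has taken for a name from the list of things; names that differ only in an ending like _2 or _b are one class to them, and where a whole thing is asked for, a point or a joint stands for the part that bears it (a point fixed in the world has none). Each returns a list of dicts, best first, with "conf" (0 to 1); they miss things now and then, are a little off and sometimes report something else, mostly with a low value. They report only what shows in the picture. A call takes as long as a camera call.
- search_frame(thing, camera): "position" ([column, row] in pixels, amid what is visible of it).
The state is a dict: "time_s": time; "qpos": joint angles; "joint_velocities": joint speeds; "effort": joint torques, N m; "tool_pos": TCP position; "tool_rot": TCP orientation; "force": force on the tool from outside, world axes, zero at the start; "wrist_torque": the same for the moment, N m; "grip_width": finger opening in m.
Only numpy, scipy, OpenCV 4.12 (cv2) and the standard library are available. Lean on these libraries where they do the work, as an engineer would, in place of code of your own. Each camera call takes 0.05 s, during which the arm holds its last target.

TASK

Fit the return spring on the belt tensioner: take the spring from its wooden rest, first put its downturned hook into the hole of the tensioner's anchor block, then stretch it and drop its eye over the upright post on the idler arm (at the end away from its pulley), right down under the post's head. Let go, so that the spring draws the idler arm back against its stop and stays hooked at both ends; leave the grease tin and the pine block where they stand.

Things in the scene. Friction and masses are not known exactly. Their poses are not given: they have to be found in the camera images.
- spring_tab (a point): Centre of the spring's grip tab: an upright flat steel plate 26 mm long, 14 wide, 36 high, between coil (dark, 80 mm long, 20 mm across) and eye; this point is 10 mm above the coil axis. x runs along the spring from hook to eye, z up. The spring (175 mm, about 0.2 kg) stays straight and only lengthens: it starts to stretch at 1.5 N, then 70 N/m, up to 80 mm.
- rest: Fixed wooden rest, base 100 x 56 mm, on which the spring starts: two slotted uprights under its coils hold it level, coil axis 60 mm above the bench, top of uprights 63 mm. Origin at the centre of the underside, x along the spring from hook to eye.
- spring_eye (a point): Centre of the spring's flat, horizontal ring-shaped eye: inner diameter 24 mm, outer 36 mm, 8 mm thick. It is on the coil axis, 36 mm from the tab's centre.
- hook_tip (a point): Lowest point of the spring's downturned hook (a round pin of 8 mm diameter), 44 mm below the coil axis. With the spring unstretched it is 118 mm from the tab's centre along the spring and 154 mm from the eye.
- anchor_hole (a point): Centre of the mouth of the square 14 x 14 mm hole, 44 mm deep, in the anchor block (34 x 44 mm, top 54 mm above the bench) on the tensioner's fixed base plate (246 x 120 x 10 mm). x points along the plate towards the end with the idler arm, z is up. With the hook fully home its tip is 40 mm below this point.
- post_top (a point): Centre of the top of the post on the idler arm: stem 10 mm in diameter, head 14 mm; its top is 14 mm above the arm's upper face, which is 54 mm above the bench. It moves with the arm, 75 mm from the pivot. With the eye fully down on the arm, the eye's centre is 10 mm below this point. With the arm at its stop the post is 184 mm from the hole.
- idler_arm (a joint): Angle of the idler arm (a bar of 155 x 23 x 12 mm with a pulley at its other end, turning about a vertical pivot on the base plate): 0 = against its stop pin, grows as the post swings away from the anchor block, to 0.5 rad. Light friction holds it; a little under 1 N on the post moves it.
- tin: Round grease tin with a green lid, 66 mm across and 26 mm high, a bystander. Origin at the centre of its underside.
- block: Plain pine block, 46 x 92 x 34 mm, a bystander lying on the bench. Origin at the centre of its underside.

How it is judged (in metres and radians):
On the way, in this order (a step that is already met when the one before it is completed fails the run):
1. the hook is in the hole of the anchor block, at least 10 mm deep (horizontal distance between hook_tip and anchor_hole below 0.009 m and z of hook_tip in the frame of anchor_hole below -0.01 m), for 0.2 s.
2. the eye is over the post, below its head, with the hook still in the hole (horizontal distance between spring_eye and post_top below 0.0115 m and z of spring_eye in the frame of post_top below -0.005 m and z of hook_tip in the frame of anchor_hole below -0.01 m), for 0.2 s.
At the end, for the whole second after the job is handed in: The hook's tip is more than 25 mm below the hole's mouth (and within 12 mm of its centre line), the eye is round the post (centres within 11.5 mm) with its centre at least 5 mm below the post's top, and the spring has drawn the idler arm to its stop (joint below 0.04 rad, at rest) (horizontal distance between hook_tip and anchor_hole below 0.012 m and z of hook_tip in the frame of anchor_hole below -0.025 m and horizontal distance between spring_eye and post_top below 0.0115 m and z of spring_eye in the frame of post_top below -0.005 m and value of joint idler_arm below 0.04 rad and velocity of joint idler_arm below 0.05 rad/s); the robot touches nothing.
It fails at once if the tin or the pine block is moved by more than 30 mm (distance of any of tin, block from where it was at the start of the episode above 0.03 m).
It also fails if it takes over 45 s, if anything falls off the work surface, if the arm or the gripper's body presses on something with over 40 N, if the wrist force passes 120 N, or if a joint passes its speed limit or range.

## Working session

There is one attempt and no reset: what is moved stays moved. The work goes in short steps, Python scripts to look and compute and a tool call to move; the robot and the scene stay as the last step left them, time stands still between calls to the robot, and variables do not carry over. Pictures are saved under pics/ and viewed, and the job is handed in when it is done.

Besides the shell and the picture viewer there is one more tool, called after "Emit:" as name(argument=value, ...), one argument or row to a line, values as JSON. arm_command: Moves the arm, as the interface text tells. Its arguments: {"type":"object","properties":{"targets":{"type":"array","items":{"type":"array","items":{"type":"array","items":{"type":"number"}}}},"newtons":{"type":"number"}},"required":["targets"]}

```bash
mkdir -p pics; ls
cat > h.py <<'E'
from cell import *
import numpy as np, cv2
from scipy.spatial.transform import Rotation as R
def snap(n,f):
    c=read_camera(n); cv2.imwrite('pics/'+f,c['img'][:,:,::-1]); return c
def Rm(c):
    a=np.array(c['attitude'],float)
    if a.shape==(3,3): return a
    return R.from_euler('xyz',a,degrees=True).as_matrix() if a.size==3 else R.from_quat(a).as_matrix()
def cloud(c):
    z=c['z_map']; K=np.array(c['K']); v,u=np.mgrid[:z.shape[0],:z.shape[1]]
    P=np.stack([(u-K[0,2])/K[0,0]*z,(v-K[1,2])/K[1,1]*z,z],-1)
    return P@Rm(c).T+np.array(c['origin'])
def px(c,uv,Z):
    K=np.array(c['K']); d=Rm(c)@np.array([(uv[0]-K[0,2])/K[0,0],(uv[1]-K[1,2])/K[1,1],1]); o=np.array(c['origin'])
    return o+d*(Z-o[2])/d[2]
def proj(c,p):
    K=np.array(c['K']); q=Rm(c).T@(np.array(p)-np.array(c['origin'])); return (K@q/q[2])[:2]
E
python3 - <<'E'
from h import *
print(get_obs())
for n in ['top','side','wrist']:
    c=snap(n,n+'0.png'); print(n,c['origin'],c['attitude'],c['K'])
    for t in ['spring_tab','rest','spring_eye','hook_tip','anchor_hole','post_top','idler_arm','tin','block']:
        print(t,[(np.round(d['position'],1).tolist(),round(d['conf'],2)) for d in search_frame(t,n)][:3])
E
```

```text
pics
{'time_s': 0.0, 'qpos': array([69.33332414, 18.43932256, -4.01525416, 83.17461105,  1.29467782,
       78.53924448, -3.25977399]), 'joint_velocities': array([-0.03658293,  0.00966642, -0.05045551, -0.02471954, -0.07557383,
        0.00748371, -0.08577604]), 'effort': array([ 5.74469232e-04, -4.91284740e+01, -4.03621383e-01, -3.12527883e+01,
       -6.39656698e-02,  4.37753170e-02,  1.75606178e-04]), 'tool_pos': array([ 0.23771057, -0.60439124,  0.22146103]), 'tool_rot': array([-1.79892043e+02,  5.42878494e-03,  2.14763227e+01]), 'force': array([0.36917299, 0.37651592, 1.15173531]), 'wrist_torque': array([-0.0028536 ,  0.01381205,  0.01962441]), 'grip_width': 0.08721883715196532}
top [0.46992764 0.06082481 1.05699193] [-1.75042519e+02 -6.48526398e-02 -8.86815609e+01] [[419.93874854   0.         250.94680879]
 [  0.         419.93874854 193.36510748]
 [  0.           0.           1.        ]]
spring_tab [([174.6, 221.7], 0.63), ([208.4, 127.5], 0.42)]
rest [([187.2, 230.8], 0.57), ([299.5, 192.5], 0.22)]
spring_eye [([175.1, 216.1], 0.71)]
hook_tip []
anchor_hole [([281.6, 226.4],
[... 326 characters left out ...]
   404.40499407 197.79332658]
 [  0.           0.           1.        ]]
spring_tab [([218.4, 173.4], 0.84)]
rest [([204.9, 189.2], 0.56)]
spring_eye [([220.4, 173.2], 0.69)]
hook_tip []
anchor_hole [([218.9, 234.1], 0.6)]
post_top [([261.6, 232.8], 0.94)]
idler_arm [([260.3, 236.0], 0.91)]
tin [([355.1, 270.7], 0.95)]
block [([297.0, 188.5], 0.92), ([207.2, 188.0], 0.65)]
wrist [ 0.30764862 -0.57814868  0.38367065] [ 1.64134810e+02 -1.30363508e-02 -6.86226253e+01] [[309.86584124   0.         250.75326934]
 [  0.         309.86584124 188.6868115 ]
 [  0.           0.           1.        ]]
spring_tab []
rest []
spring_eye []
hook_tip []
anchor_hole []
post_top []
idler_arm []
tin []
block []
```

View pics/top0.png

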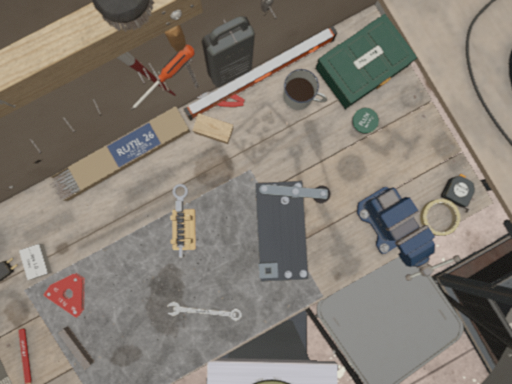

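View pics/side0.png

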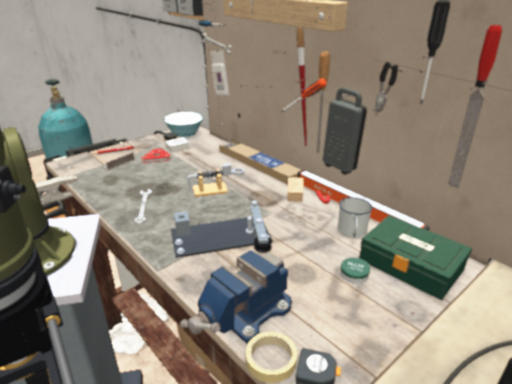

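Run:
```python
from h import *
for n,(a,b,c_,d) in {'top':(150,330,100,280),'side':(170,330,140,270)}.items():
    c=read_camera(n); im=c['img'][c_:d,a:b,::-1]
    cv2.imwrite(f'pics/{n}_crop0.png',cv2.resize(im,None,fx=4 if n=='side' else 3.3,fy=4 if n=='side' else 3.3,interpolation=cv2.INTER_CUBIC))
    np.savez(n+'0.npz',**c)
```

```text
(no output)
```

View pics/top_crop0.png

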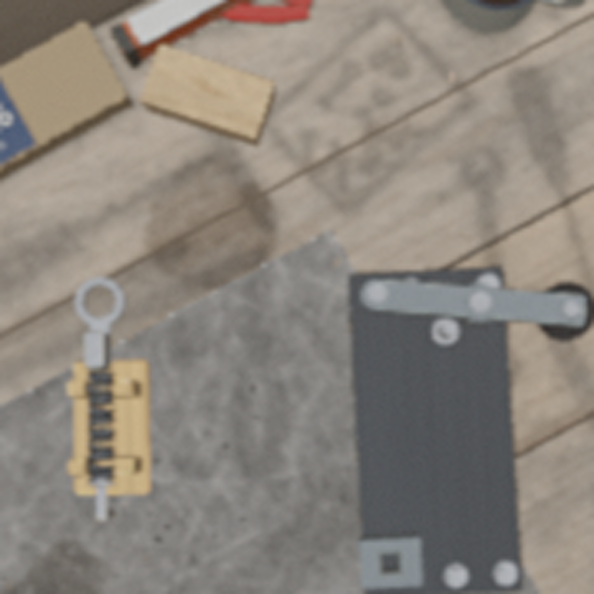

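View pics/side_crop0.png

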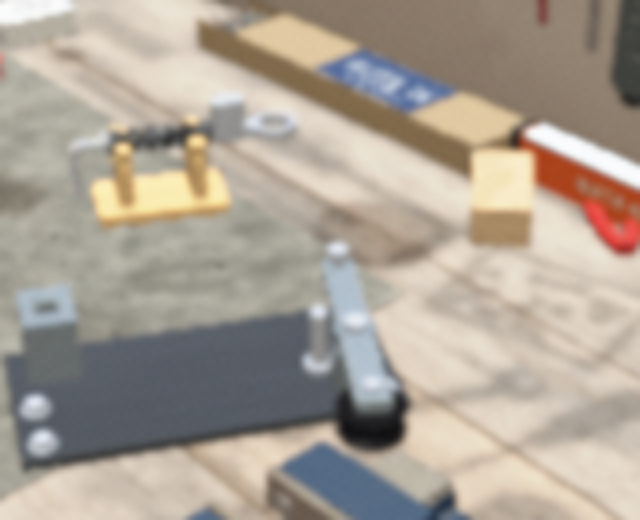

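The top view shows the spring on its rest at the left: eye at about (180,191), tab (179,206), hook end (181,256). The anchor hole is at about (268,271) and the post at (264,189). The side view agrees. The networks' hole and eye pixels are rough, so I'll measure from the depth data.

Run:
```python
from h import *
np.set_printoptions(precision=4,suppress=True)
T=dict(np.load('top0.npz')); S=dict(np.load('side0.npz'))
top={'eye':((180,191.2),.064),'tab':((179,205.5),.088),'hook':((180.6,256),.064),'hole':((268.2,270.6),.054),'post':((263.6,188.8),.068),'pivot':((295.5,191.5),.054)}
for k,(uv,z) in top.items(): print(k,px(T,uv,z))
sc=lambda u,v:(170+u/4,140+v/4)
side={'eye':(sc(270,123),.062),'tab':(sc(226,98),.088),'hole':(sc(47,306),.054),'post':(sc(337,247),.068),'hooktop':(sc(80,148),.064)}
for k,(uv,z) in side.items(): print('side',k,px(S,uv,z))
P=cloud(T); img=T['img'].astype(int)
# anchor block top
def sel(m,name):
    q=P[m]; print(name,len(q),q.mean(0),q.min(0),q.max(0))
    h=q[:,:2].astype(np.float32); r=cv2.minAreaRect(h); print('  rect',r)
Z=P[...,2]
def region(x0,x1,y0,y1,z0,z1):return (P[...,0]>x0)&(P[...,0]<x1)&(P[...,1]>y0)&(P[...,1]<y1)&(Z>z0)&(Z<z1)
o=px(T,(268,270.6),.054); sel(region(o[0]-.04,o[0]+.04,o[1]-.04,o[1]+.04,.045,.065),'anchor')
o=px(T,(283,235),.01); sel(region(o[0]-.16,o[0]+.16,o[1]-.1,o[1]+.1,.004,.016),'plate')
o=px(T,(179,206),.088); sel(region(o[0]-.025,o[0]+.025,o[1]-.02,o[1]+.02,.078,.095),'tab')
o=px(T,(181,225),.06); sel(region(o[0]-.08,o[0]+.12,o[1]-.03,o[1]+.03,.05,.095),'spring')
o=px(T,(264,189),.06); sel(region(o[0]-.03,o[0]+.03,o[1]-.03,o[1]+.03,.06,.08),'post')
o=px(T,(295,190),.06); sel(region(o[0]-.03,o[0]+.03,o[1]-.1,o[1]+.1,.045,.06),'arm')
# tin, block
for n,uv,z in [('tin',(366,121),.026),('block',(214,129),.034)]: print(n,px(T,uv,z))
```

```text
eye [0.5573 0.2302 0.064 ]
tab [0.522  0.2272 0.088 ]
hook [0.405  0.2231 0.064 ]
hole [0.375  0.0168 0.054 ]
post [0.5672 0.032  0.068 ]
pivot [ 0.5639 -0.045   0.054 ]
side eye [0.5566 0.2305 0.062 ]
side tab [0.523  0.2268 0.088 ]
side hole [0.3778 0.0163 0.054 ]
side post [0.5692 0.0298 0.068 ]
side hooktop [0.4112 0.2124 0.064 ]
anchor 244 [0.3762 0.0186 0.0535] [ 0.3575 -0.0042  0.0451] [0.393  0.0412 0.0595]
  rect ((0.37583959102630615, 0.01882011443376541), (0.03376144543290138, 0.04371606931090355), 4.278313159942627)
plate 4749 [ 0.4533 -0.0098  0.0091] [ 0.2994 -0.1189  0.004 ] [0.6178 0.0798 0.016 ]
  rect ((0.4596098065376282, -0.017029449343681335), (0.32017749547958374, 0.19705908000469208), 1.2942838668823242)
tab 79 [0.5219 0.2297 0.0867] [0.5093 0.2226 0.0788] [0.535  0.2368 0.0918]
  rect ((0.5222102999687195, 0.22970587015151978), (0.02575954608619213, 0.013631532900035381), 1.8053302764892578)
spring 622 [0.489  0.2286 0.0664] [0.4022 0.2035 0.0502] [0.5747 0.2522 0.0918]
  rect ((0.4882984459400177, 0.22900427877902985), (0.17256127297878265, 0.046331848949193954), 2.4957475662231445)
post 28 [0.5687 0.0322 0.0671] [0.5624 0.0262 0.0619] [0.5743 0.0382 0.0703]
  rect ((0.5693051815032959, 0.032218270003795624), (0.011702463030815125, 0.012163978070020676), 45.28369903564453)
arm 641 [ 0.5634 -0.041   0.0538] [ 0.5403 -0.1246  0.045 ] [0.5787 0.0427 0.06  ]
  rect ((0.5588218569755554, -0.04078710824251175), (0.16747379302978516, 0.03784085437655449), 88.8941650390625)
tin [ 0.7477 -0.2219  0.026 ]
block [0.7166 0.1569 0.034 ]
```

```bash
cat >> h.py <<'E'
def togo(p,rpy,cmd=None):
    "shift (tool axes) and turn from measured (or given) pose to target"
    if cmd is None:
        o=get_obs(); cmd=(o['tool_pos'],o['tool_rot'])
    R0=R.from_euler('xyz',cmd[1],degrees=True); R1=R.from_euler('xyz',rpy,degrees=True)
    return np.round(R0.inv().apply(np.array(p)-cmd[0]),4), np.round((R0.inv()*R1).as_rotvec(degrees=True),2)
E
python3 - <<'E'
from h import *
np.set_printoptions(precision=4,suppress=True)
T=dict(np.load('top0.npz')); P=cloud(T); 
for x0 in np.arange(.2,.8,.1):
    print(round(x0,1),[ (round(y,1),round(float(P[...,2][(P[...,0]>=x0)&(P[...,0]<x0+.1)&(P[...,1]>=y)&(P[...,1]<y+.1)].max(initial=0)),3)) for y in np.arange(-.7,.4,.1)])
# refine spring yaw by centreline: tab & eye & coil top
print(togo([.46,-.25,.25],[-180,0,101.5]))
# top edge of coil: points z>.062 between
q=P[(P[...,0]>.4)&(P[...,0]<.58)&(P[...,1]>.2)&(P[...,1]<.26)&(P[...,2]>.05)]
for a in np.arange(.4,.58,.01):
    s=q[(q[:,0]>=a)&(q[:,0]<a+.01)&(q[:,2]>(.0 if a<.42 or a>.5 else .064))]
    if len(s): print(round(a,2),len(s),s[:,1].mean().round(4),s[:,2].max().round(4),s[:,1].min().round(4),s[:,1].max().round(4))
E
```

```text
0.2 [(np.float64(-0.7), 0.0), (np.float64(-0.6), 0.0), (np.float64(-0.5), 0.0), (np.float64(-0.4), 0.0), (np.float64(-0.3), 0.0), (np.float64(-0.2), 0.0), (np.float64(-0.1), 0.009), (np.float64(-0.0), 0.016), (np.float64(0.1), 0.015), (np.float64(0.2), 0.014), (np.float64(0.3), 0.01)]
0.3 [(np.float64(-0.7), 0.0), (np.float64(-0.6), 0.0), (np.float64(-0.5), 0.0), (np.float64(-0.4), 0.086), (np.float64(-0.3), 0.005), (np.float64(-0.2), 0.006), (np.float64(-0.1), 0.057), (np.float64(-0.0), 0.059), (np.float64(0.1), 0.011), (np.float64(0.2), 0.009), (np.float64(0.3), 0.01)]
0.4 [(np.float64(-0.7), 0.0), (np.float64(-0.6), 0.0), (np.float64(-0.5), 0.113), (np.float64(-0.4), 0.121), (np.float64(-0.3), 0.121), (np.float64(-0.2), 0.005), (np.float64(-0.1), 0.015), (np.float64(-0.0), 1.057), (np.float64(0.1), 0.015), (np.float64(0.2), 0.074), (np.float64(0.3), 0.009)]
0.5 [(np.float64(-0.7), 0.0), (np.float64(-0.6), 0.028), (np.float64(-0.5), 0.038), (np.float64(-0.4), 0.12), (np.float64(-0.3), 0.121), (np.float64(-0.2), 0.061), (np.float64(-0.1), 0.063), (np.float64(-0.0), 0.07), (np.float6
[... 965 characters left out ...]
.3366, -0.249 , -0.0274]), array([  0.  ,   0.  , -80.02]))
0.4 14 0.2244 0.0658 0.2213 0.2274
0.41 12 0.2249 0.0683 0.2225 0.2273
0.42 12 0.2249 0.0686 0.218 0.2317
0.43 30 0.2281 0.0726 0.2091 0.2488
0.44 26 0.2239 0.0718 0.2067 0.2465
0.45 17 0.2259 0.0713 0.2188 0.2352
0.46 23 0.2282 0.0714 0.2192 0.2353
0.47 27 0.2276 0.0728 0.2192 0.2365
0.48 15 0.2285 0.0743 0.2201 0.2369
0.49 20 0.2325 0.0709 0.2137 0.249
0.5 45 0.2291 0.0866 0.2068 0.2497
0.51 34 0.2284 0.0912 0.2226 0.2362
0.52 34 0.2293 0.0918 0.2236 0.2368
0.53 27 0.2292 0.09 0.2238 0.2368
0.54 35 0.2315 0.0684 0.2179 0.2467
0.55 26 0.2327 0.0654 0.2142 0.2496
0.56 32 0.2323 0.0665 0.2161 0.247
0.57 13 0.2302 0.0666 0.2198 0.2401
```

Emit:
arm_command(
  targets=[
    [[0.035, -0.025, 0, 0, 0, -8, -1], [0.07, -0.05, -0.005, 0, 0, -16, -1], [0.105, -0.075, -0.01, 0, 0, -24, -1], [0.14, -0.1, -0.015, 0, 0, -32, -1], [0.175, -0.13, -0.02, 0, 0, -40, -1], [0.21, -0.155, -0.025, 0, 0, -48, -1], [0.245, -0.18, -0.027, 0, 0, -56, -1], [0.28, -0.205, -0.027, 0, 0, -64, -1], [0.31, -0.23, -0.027, 0, 0, -72, -1], [0.337, -0.249, -0.027, 0, 0, -80, -1]],
  ],
)

```text
time_s: 2.6
tool_pos: [0.4614, -0.2473, 0.25]
tool_rot: [180.0, 0.0, 101.9]
force: [0.5, -0.5, -0.5]
grip_width: 0.0871
```

Run:
```python
from h import *
o=get_obs(); print(o['tool_pos'],o['tool_rot'],o['qpos'],o['time_s'])
print(togo([.522,.229,.17],[-180,0,183]))
```

```text
[ 0.46138174 -0.24734187  0.24999742] [1.79968021e+02 3.38077015e-02 1.01906923e+02] [ 50.98614042   3.46532323 -26.6631647   97.85713809   1.5918591
  79.00362209  35.96946374] 2.6
(array([0.4536, 0.1575, 0.0798]), array([ 0.000e+00,  5.000e-02, -8.109e+01]))
```

Emit:
arm_command(
  targets=[
    [[0.046, 0.016, 0, 0, 0, -8, -1], [0.092, 0.032, 0, 0, 0, -16, -1], [0.138, 0.048, 0, 0, 0, -24, -1], [0.184, 0.064, 0, 0, 0, -32, -1], [0.23, 0.08, 0.01, 0, 0, -40, -1], [0.276, 0.096, 0.02, 0, 0, -48, -1], [0.322, 0.112, 0.035, 0, 0, -56, -1], [0.368, 0.128, 0.05, 0, 0, -64, -1], [0.414, 0.144, 0.065, 0, 0, -72.5, -1], [0.4535, 0.1575, 0.08, 0, 0, -81, -1]],
  ],
)

```text
time_s: 3.6
tool_pos: [0.5248, 0.228, 0.1695]
tool_rot: [180.0, 0.1, -177.2]
force: [0.8, -1.3, -0.3]
grip_width: 0.0869
```

Run:
```python
from h import *
c=snap('wrist','w1.png'); np.savez('w1.npz',**c)
o=get_obs(); print(o['tool_pos'],o['tool_rot'],o['qpos'],o['time_s'])
print(c['origin'],c['attitude'])
for t in ['spring_tab','spring_eye','rest','hook_tip']: print(t,[(np.round(d['position'],1).tolist(),round(d['conf'],2)) for d in search_frame(t,'wrist')][:3])
P=cloud(c)
m=(P[...,2]>.08)&(P[...,2]<.1)&(np.abs(P[...,0]-.522)<.03)&(np.abs(P[...,1]-.229)<.03)
print(m.sum(),P[m].mean(0),cv2.minAreaRect(P[m][:,:2].astype(np.float32)))
```

```text
[0.52190418 0.2367105  0.16658932] [ 1.79534048e+02 -1.55085063e-01 -1.76347713e+02] [ 18.18261598  18.15465516 -53.17442494  97.1910028   14.68286063
  72.15123962  55.50619955] 3.65
[0.45040054 0.22378091 0.33049132] [1.64149231e+02 1.87728021e-02 9.27140364e+01]
spring_tab [([250.8, 143.4], 0.63)]
spring_eye [([252.3, 141.5], 0.94)]
rest [([240.2, 115.5], 0.61)]
hook_tip [([253.1, 75.3], 0.91)]
507 [0.52179312 0.22811709 0.08601202] ((0.5224367380142212, 0.22817039489746094), (0.025082437321543694, 0.013439047150313854), 2.7797226905822754)
```

View pics/w1.png

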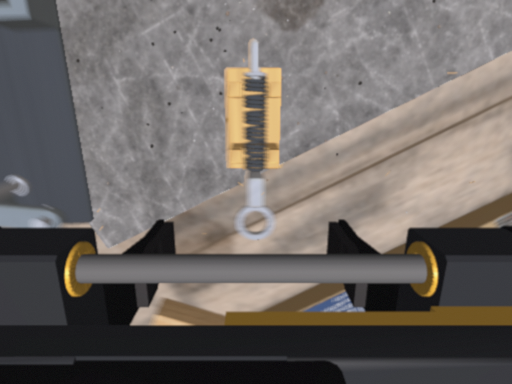

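The wrist view shows the spring centred between the fingers: tab at about (256,190), eye (255,222), hook end (253,45). I'll let the arm settle before descending.

Emit:
arm_command(
  targets=[
    [[0, 0, 0, 0, 0, 0, -1], [0, 0, 0, 0, 0, 0, -1], [0, 0, 0, 0, 0, 0, -1]],
  ],
)

```text
time_s: 4.15
tool_pos: [0.5251, 0.2246, 0.1701]
tool_rot: [-179.9, 0.1, -177.7]
force: [0.2, -0.3, -0.4]
grip_width: 0.0869
```

Run:
```python
from h import *
c=read_camera('wrist')
o=get_obs(); print(o['tool_pos'],o['tool_rot'],o['joint_velocities'].round(2))
P=cloud(c)
m=(P[...,2]>.08)&(P[...,2]<.1)&(np.abs(P[...,0]-.522)<.03)&(np.abs(P[...,1]-.229)<.03)
print(m.sum(),P[m].mean(0),cv2.minAreaRect(P[m][:,:2].astype(np.float32)))
print(togo([.522,.2285,.054],[-180,0,-177.2]))
```

```text
[0.52497761 0.22485935 0.16998356] [-1.79956492e+02  5.95463106e-02 -1.77639946e+02] [-0.36  0.25 -0.22  0.02  0.1  -0.01 -0.01]
511 [0.52190824 0.22794511 0.08609995] ((0.5226554870605469, 0.22796139121055603), (0.02589740976691246, 0.013470873236656189), 2.7866570949554443)
(array([0.0029, 0.0038, 0.116 ]), array([-0.04,  0.06, -0.44]))
```

Emit:
arm_command(
  targets=[
    [[0.003, 0.003, 0.03, 0, 0, 0.4, -1], [0.003, 0.003, 0.06, 0, 0, 0.4, -1], [0.003, 0.003, 0.085, 0, 0, 0.4, -1], [0.003, 0.003, 0.105, 0, 0, 0.4, -1], [0.003, 0.003, 0.116, 0, 0, 0.4, -0.4], [0.003, 0.003, 0.116, 0, 0, 0.4, -0.4], [0.003, 0.003, 0.116, 0, 0, 0.4, -0.4]],
  ],
)

```text
time_s: 4.9
tool_pos: [0.522, 0.229, 0.0544]
tool_rot: [180.0, 0.1, -177.9]
force: [-0.3, -0.5, 0.2]
grip_width: 0.0705
```

Run:
```python
from h import *
c=snap('side','s2.png')
o=get_obs(); print(o['tool_pos'],o['tool_rot'],o['joint_velocities'].round(2),o['force'],o['grip_width'])
im=c['img'][100:250,150:320,::-1]; cv2.imwrite('pics/s2.png',cv2.resize(im,None,fx=4,fy=4,interpolation=cv2.INTER_CUBIC))
print(togo([.522,.228,.054],[-180,0,-177.2]))
```

```text
[0.52225454 0.22914203 0.05473522] [ 1.79973647e+02  1.04126258e-01 -1.77941592e+02] [-0.05 -0.32 -0.12 -0.24  0.12 -0.08 -0.11] [ 0.62984729  0.03299975 -0.04846247] 0.06731371201267625
(array([ 0.0003, -0.0011,  0.0007]), array([ 0.03,  0.1 , -0.74]))
```

View pics/s2.png

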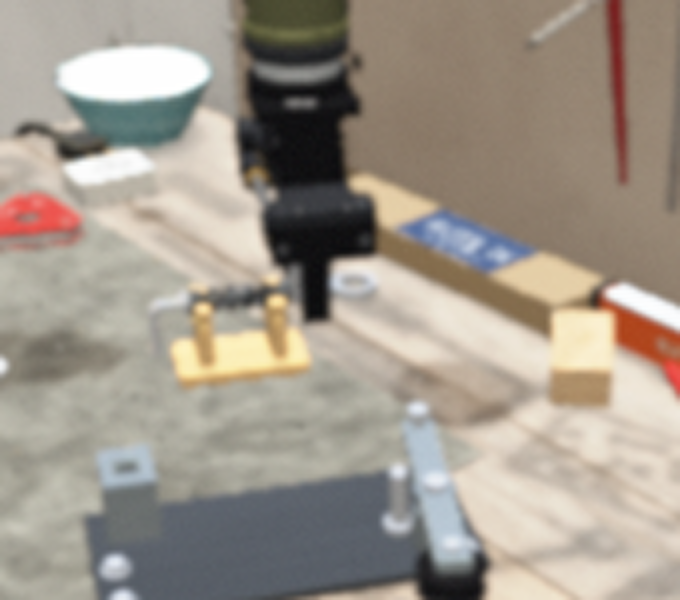

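The side view shows the finger straddling the tab between the coil and the eye. Closing the gripper now.

Emit:
arm_command(
  targets=[
    [[0, -0.001, 0, 0, 0, -0.6, 0], [0, -0.001, 0, 0, 0, -0.6, 0.3], [0, -0.001, 0, 0, 0, -0.6, 0.6], [0, -0.001, 0, 0, 0, -0.6, 1], [0, -0.001, 0, 0, 0, -0.6, 1], [0, -0.001, 0, 0, 0, -0.6, 1], [0, -0.001, 0, 0, 0, -0.6, 1], [0, -0.001, 0, 0, 0, -0.6, 1]],
  ],
  newtons=55,
)

```text
time_s: 5.75
tool_pos: [0.5214, 0.2281, 0.0535]
tool_rot: [180.0, 0.0, -177.3]
force: [-0.2, 0.7, -0.3]
grip_width: 0.0136
```

Emit:
arm_command(
  targets=[
    [[0, 0, -0.01, 0, 0, 0, 1], [0, 0, -0.03, 0, 0, 0, 1], [0, 0, -0.05, 0, 0, 0, 1], [0, 0, -0.07, 0, 0, 0, 1], [0, 0, -0.08, 0, 0, 0, 1], [0, 0, -0.08, 0, 0, 0, 1], [0, 0, -0.08, 0, 0, 0, 1]],
  ],
)

```text
time_s: 6.45
tool_pos: [0.5211, 0.2274, 0.133]
tool_rot: [-180.0, -0.0, -177.3]
force: [-0.7, -0.4, -1.7]
grip_width: 0.0136
```

Run:
```python
from h import *
c=snap('wrist','w3.png'); np.savez('w3.npz',**c)
s=read_camera('side'); np.savez('s3.npz',**s)
o=get_obs(); print(o['tool_pos'],o['tool_rot'],o['joint_velocities'].round(2),o['force'],o['grip_width'],o['qpos'].round(1))
print(togo([.496,.027,.134],[-180,0,-176]))
im=s['img'][100:250,150:320,::-1]; cv2.imwrite('pics/s3.png',cv2.resize(im,None,fx=4,fy=4,interpolation=cv2.INTER_CUBIC))
for t in ['hook_tip','spring_eye','anchor_hole']: 
  for n in ['wrist','side']: print(t,n,[(np.round(d['position'],1).tolist(),round(d['conf'],2)) for d in search_frame(t,n)][:3])
```

```text
[0.52071706 0.22729085 0.13235356] [-1.79956913e+02 -1.10293955e-01 -1.77325635e+02] [-0.03  0.18  0.1  -0.01  0.07  0.   -0.05] [ 0.50808798 -0.03543403 -1.52420582] 0.013791496307830832 [ 17.9  19.4 -52.2 100.   16.3  68.7  53.9]
(array([ 0.034 , -0.1989, -0.0014]), array([-0.04, -0.11, -1.33]))
hook_tip wrist [([253.1, 60.5], 0.8)]
hook_tip side [([191.0, 152.6], 0.57)]
spring_eye wrist [([251.3, 140.1], 0.87)]
spring_eye side [([205.5, 150.3], 0.64)]
anchor_hole wrist [([30.6, 143.4], 0.88)]
anchor_hole side [([220.2, 232.5], 0.93)]
```

View pics/w3.png

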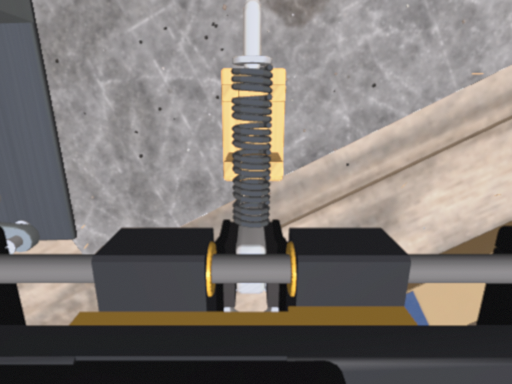

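View pics/s3.png

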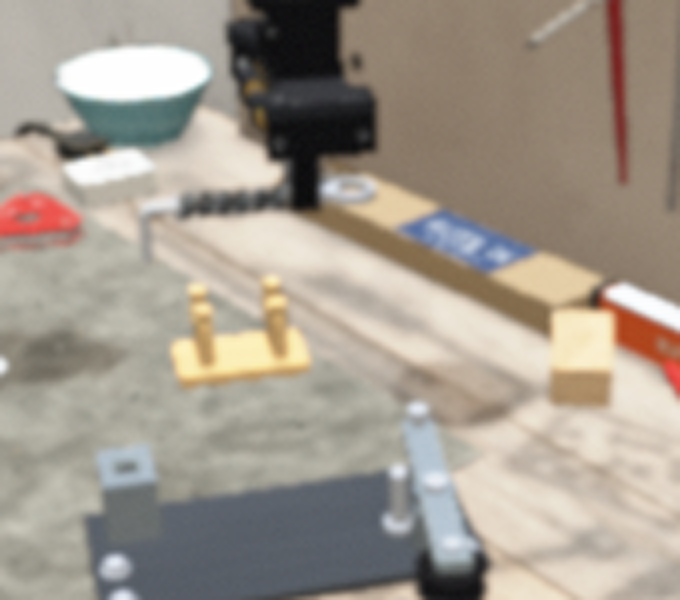

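Run:
```python
from h import *
s=dict(np.load('s3.npz')); o=get_obs(); a=np.radians(2.7); d=np.array([np.cos(a),np.sin(a),0])
tip=o['tool_pos']+.0006*d-.118*d+[0,0,-.0375]
print(tip,proj(s,tip),'seen ~',(150+147/4,100+258/4))
print(togo([.493,.0266,.134],[-180,0,-175.7]))
```

```text
[0.40396501 0.22225469 0.09563834] [186.47688481 166.1519748 ] seen ~ (186.75, 164.5)
(array([ 0.0376, -0.1996, -0.0008]), array([-0.  , -0.04, -1.62]))
```

Emit:
arm_command(
  targets=[
    [[0.004, -0.02, 0, 0, 0, -0.3, 1], [0.009, -0.05, 0, 0, 0, -0.6, 1], [0.017, -0.085, 0, 0, 0, -0.9, 1], [0.024, -0.12, 0, 0, 0, -1.2, 1], [0.03, -0.155, 0, 0, 0, -1.4, 1], [0.035, -0.18, 0, 0, 0, -1.6, 1], [0.037, -0.195, 0, 0, 0, -1.6, 1], [0.0375, -0.2, 0, 0, 0, -1.6, 1], [0.0375, -0.2, 0, 0, 0, -1.6, 1], [0.0375, -0.2, 0, 0, 0, -1.6, 1]],
  ],
)

```text
time_s: 7.85
tool_pos: [0.4934, 0.0276, 0.1336]
tool_rot: [180.0, 0.0, -175.6]
force: [1.3, -0.5, -2.0]
grip_width: 0.0137
```

```bash
cat > look.py <<'E'
from h import *
import sys
n=sys.argv[1]
s=read_camera('side'); w=read_camera('wrist'); np.savez('s%s.npz'%n,**s); np.savez('w%s.npz'%n,**w)
o=get_obs(); print(o['time_s'],o['tool_pos'].round(4),o['tool_rot'].round(2),o['force'].round(1),o['grip_width'],o['qpos'].round(1))
im=s['img'][140:280,170:330,::-1]; cv2.imwrite('pics/s%s.png'%n,cv2.resize(im,None,fx=4,fy=4,interpolation=cv2.INTER_CUBIC))
im=w['img'][0:260,130:390,::-1]; cv2.imwrite('pics/w%s.png'%n,cv2.resize(im,None,fx=2.3,fy=2.3,interpolation=cv2.INTER_CUBIC))
a=np.radians(o['tool_rot'][2]+180); d=np.array([np.cos(a),np.sin(a),0])
tip=o['tool_pos']+.0006*d-.118*d+[0,0,-.0375]
for k,p in [('tip',tip),('hole',[.376,.0178,.054])]:
    ps,pw=proj(s,p),proj(w,p); print(k,np.round(p,4),'side crop',((ps-[170,140])*4).round(1),'wrist crop',((pw-[130,0])*2.3).round(1))
E
python3 look.py 4
```

```text
7.95 [0.4934 0.0278 0.1336] [ 1.7996e+02  1.0000e-02 -1.7559e+02] [-0.2  0.  -1.7] 0.013409415425980318 [ 40.9   6.9 -49.5 109.9   5.7  65.7  83.7]
tip [0.3763 0.0188 0.0961] side crop [ 38.5 247.8] wrist crop [279.9  55. ]
hole [0.376  0.0178 0.054 ] side crop [ 44.1 305.1] wrist crop [276.2  86.3]
```

View pics/s4.png

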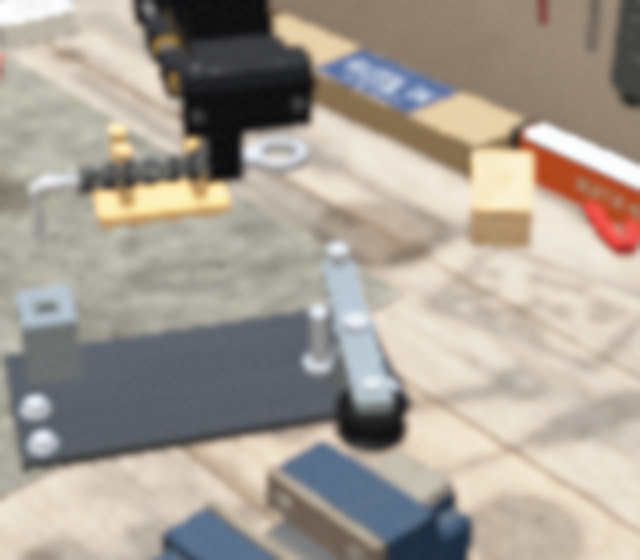

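View pics/w4.png

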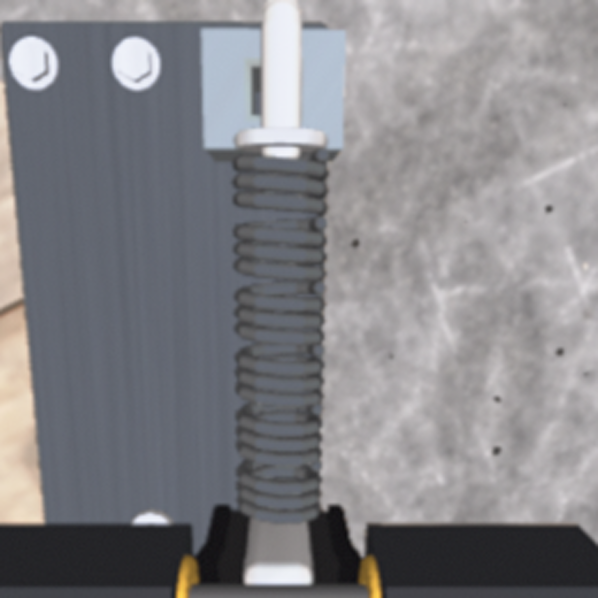

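The wrist view shows the block centred on column 274 and the hook's pin at column 282, so the hook is about 2 mm too far towards +y. I'll correct that and go down to just above the mouth.

Emit:
arm_command(
  targets=[
    [[-0.0007, -0.002, 0.005, 0, 0, 0, 1], [-0.0007, -0.002, 0.015, 0, 0, 0, 1], [-0.0007, -0.002, 0.025, 0, 0, 0, 1], [-0.0007, -0.002, 0.033, 0, 0, 0, 1], [-0.0007, -0.002, 0.035, 0, 0, 0, 1], [-0.0007, -0.002, 0.035, 0, 0, 0, 1]],
  ],
)

```text
time_s: 8.55
tool_pos: [0.4938, 0.0244, 0.0979]
tool_rot: [180.0, -0.1, -175.7]
force: [0.6, -0.0, -1.4]
grip_width: 0.0137
```

```bash
python3 look.py 5
```

```text
8.65 [0.4944 0.0244 0.0987] [-1.8000e+02  2.0000e-02 -1.7572e+02] [ 1.2 -0.1 -0.4] 0.013657881728853969 [ 40.    9.8 -49.  111.9   8.4  61.9  81.8]
tip [0.3773 0.0157 0.0612] side crop [ 45.3 297.2] wrist crop [279.8  56. ]
hole [0.376  0.0178 0.054 ] side crop [ 44.1 305.1] wrist crop [288.3  57.8]
```

View pics/s5.png

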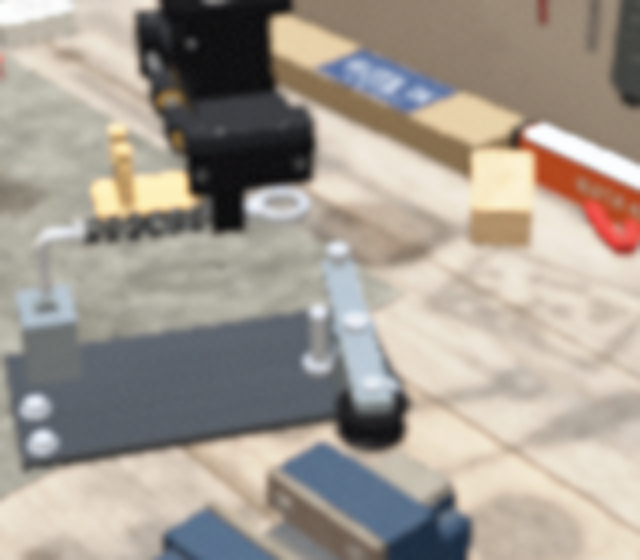

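View pics/w5.png

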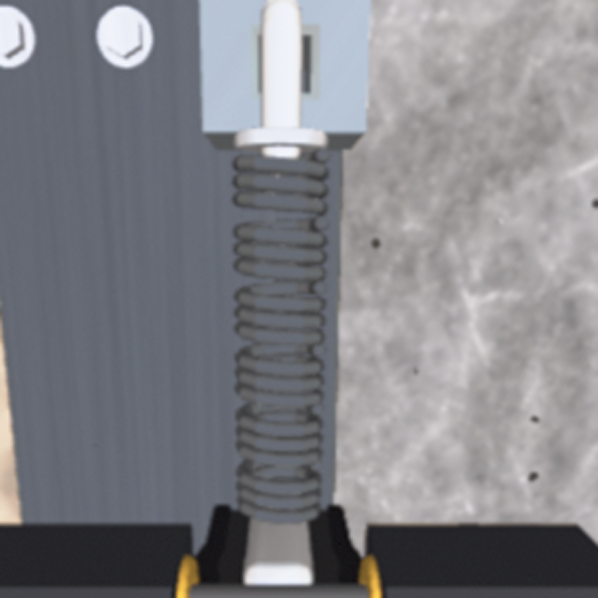

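The wrist view shows the hole spanning columns 258–320 and the pin near 281, so I need about +1.3 mm in y. The side view has the pin lined up with the hole in x. Inserting gently.

Emit:
arm_command(
  targets=[
    [[0, 0.0013, 0, 0, 0, 0, 1], [0, 0.0013, 0.004, 0, 0, 0, 1], [0, 0.0013, 0.008, 0, 0, 0, 1], [0, 0.0013, 0.012, 0, 0, 0, 1], [0, 0.0013, 0.016, 0, 0, 0, 1], [0, 0.0013, 0.016, 0, 0, 0, 1]],
  ],
)

```text
time_s: 9.25
tool_pos: [0.4935, 0.0256, 0.0818]
tool_rot: [180.0, -0.1, -175.7]
force: [0.1, 0.3, -1.6]
grip_width: 0.0138
```

```bash
python3 look.py 6
```

```text
9.35 [0.494  0.0257 0.0824] [ 1.7999e+02 -2.0000e-02 -1.7572e+02] [-0.2  0.2 -1.7] 0.013438875191708556 [ 39.3  11.2 -48.7 112.8   9.7  60.1  80.5]
tip [0.3769 0.0169 0.0449] side crop [ 46.8 317.6] wrist crop [280.2  56.2]
hole [0.376  0.0178 0.054 ] side crop [ 44.1 305.1] wrist crop [284.2  43.3]
```

View pics/s6.png

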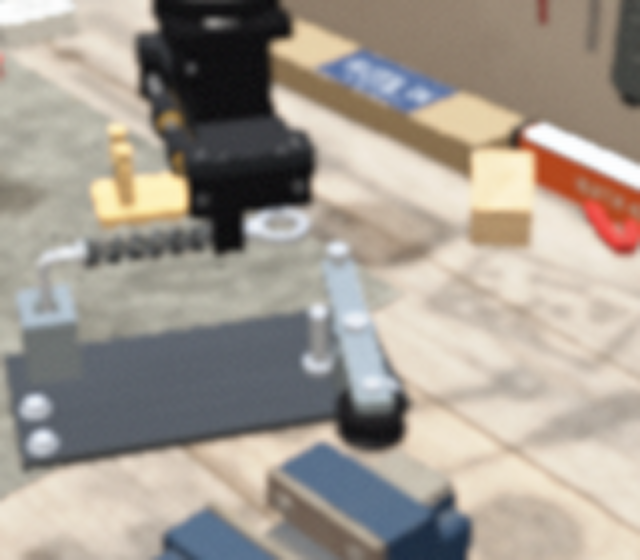

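View pics/w6.png

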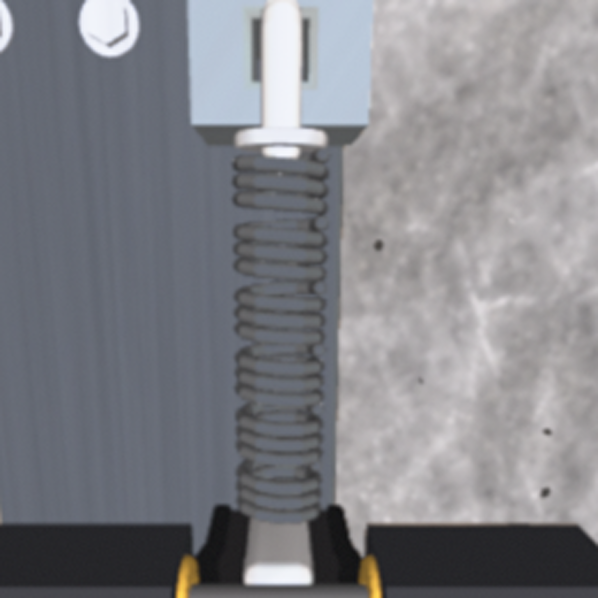

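The hook is about 9 mm in the hole, centred, with no contact force. I'll go 8 mm deeper, then stretch towards the post with the eye kept above its head.

Emit:
arm_command(
  targets=[
    [[0, 0, 0.004, 0, 0, 0, 1], [0, 0, 0.008, 0, 0, 0, 1], [0, 0, 0.008, 0, 0, 0, 1], [0, 0, 0.008, 0, 0, 0, 1], [0, 0, 0.008, 0, 0, 0, 1], [0, 0, 0.008, 0, 0, 0, 1]],
  ],
)

```text
time_s: 9.95
tool_pos: [0.4942, 0.0256, 0.0747]
tool_rot: [-180.0, 0.0, -175.7]
force: [-0.1, 0.0, -1.4]
grip_width: 0.0137
```

Run:
```python
from h import *
o=get_obs(); print(o['tool_pos'].round(4),o['tool_rot'].round(2),o['force'].round(1))
print(togo([.5325,.029,.074],[-180,0,-175.7]))
```

```text
[0.4942 0.0256 0.0747] [-1.7999e+02  1.0000e-02 -1.7572e+02] [-0.1  0.  -1.4]
(array([-0.0385,  0.0005,  0.0007]), array([-0.01,  0.01, -0.02]))
```

Emit:
arm_command(
  targets=[
    [[-0.005, 0, 0, 0, 0, 0, 1], [-0.011, 0, 0, 0, 0, 0, 1], [-0.018, 0, 0, 0, 0, 0, 1], [-0.025, 0.0005, 0, 0, 0, 0, 1], [-0.032, 0.0005, 0, 0, 0, 0, 1], [-0.037, 0.0005, 0, 0, 0, 0, 1], [-0.0385, 0.0005, 0, 0, 0, 0, 1], [-0.0385, 0.0005, 0, 0, 0, 0, 1], [-0.0385, 0.0005, 0, 0, 0, 0, 1]],
  ],
)

```text
time_s: 10.85
tool_pos: [0.5319, 0.029, 0.0743]
tool_rot: [-180.0, -0.1, -175.7]
force: [-3.7, -0.6, -2.9]
grip_width: 0.0135
```

```bash
cat > look2.py <<'E'
from h import *
import sys
n=sys.argv[1]
s=read_camera('side'); t=read_camera('top'); np.savez('s%s.npz'%n,**s); np.savez('t%s.npz'%n,**t)
o=get_obs(); print(o['time_s'],o['tool_pos'].round(4),o['tool_rot'].round(2),o['force'].round(1),o['grip_width'],o['qpos'].round(1))
cv2.imwrite('pics/s%s.png'%n,cv2.resize(s['img'][180:260,170:280,::-1],None,fx=7,fy=7,interpolation=cv2.INTER_CUBIC))
cv2.imwrite('pics/t%s.png'%n,cv2.resize(t['img'][160:290,230:340,::-1],None,fx=4.5,fy=4.5,interpolation=cv2.INTER_CUBIC))
a=np.radians(o['tool_rot'][2]+180); d=np.array([np.cos(a),np.sin(a),0])
eye=o['tool_pos']+.0366*d+[0,0,.0065]
for k,p in [('eye',eye),('post',[.569,.0317,.068]),('hole',[.377,.0172,.054])]:
    ps,pw=proj(s,p),proj(t,p); print(k,np.round(p,4),'side crop',((ps-[170,180])*7).round(1),'top crop',((pw-[230,160])*4.5).round(1))
E
python3 look2.py 7
```

```text
10.95 [0.532  0.0289 0.0744] [-1.7998e+02 -3.0000e-02 -1.7572e+02] [-4.  -0.9 -2.4] 0.013508398936811413 [ 35.8  17.2 -47.2 108.2  14.4  60.7  77. ]
eye [0.5685 0.0316 0.0809] side crop [587.  120.6] top crop [152.7 124.8]
post [0.569  0.0317 0.068 ] side crop [588.3 149.8] top crop [151.8 126.3]
hole [0.377  0.0172 0.054 ] side crop [ 80.  254.4] top crop [171.2 493.8]
```

View pics/s7.png

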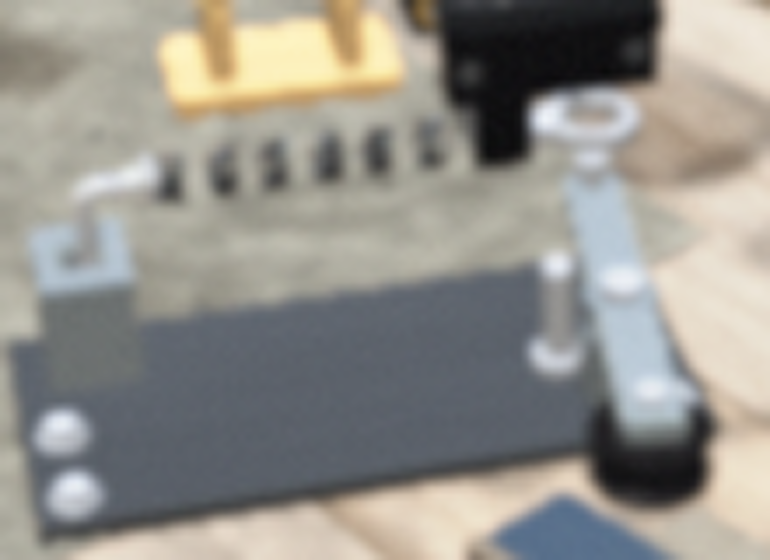

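View pics/t7.png

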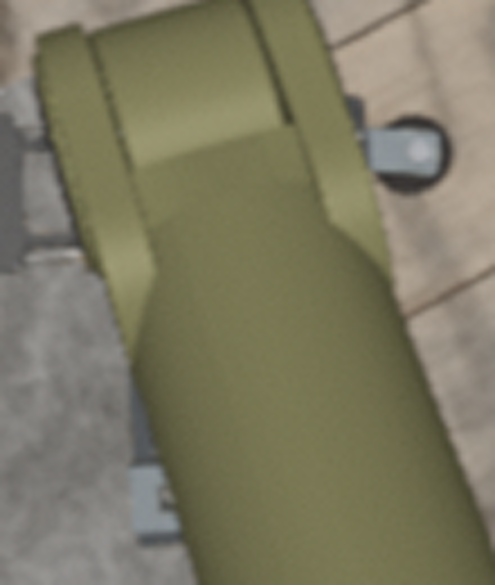

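The side view shows the eye ring at (587,117), directly above the post head at about (590,152), and the hook still in the block. The spring pull reads about 4 N. Lowering now.

Emit:
arm_command(
  targets=[
    [[-0.0005, 0, 0.003, 0, 0, 0, 1], [-0.0005, 0, 0.006, 0, 0, 0, 1], [-0.0005, 0, 0.009, 0, 0, 0, 1], [-0.0005, 0, 0.012, 0, 0, 0, 1], [-0.0005, 0, 0.014, 0, 0, 0, 1], [-0.0005, 0, 0.014, 0, 0, 0, 1]],
  ],
)

```text
time_s: 11.55
tool_pos: [0.5326, 0.0291, 0.0602]
tool_rot: [180.0, -0.0, -175.7]
force: [-2.5, -0.2, 1.0]
grip_width: 0.0134
```

```bash
python3 look2.py 8
```

```text
11.65 [0.5329 0.0291 0.0605] [ 1.7999e+02 -1.0000e-02 -1.7572e+02] [-4.4 -0.4 -0.2] 0.013996398039223722 [ 35.2  18.4 -46.8 108.8  15.5  59.3  76.1]
eye [0.5694 0.0319 0.067 ] side crop [589.1 151.8] top crop [151.5 125.8]
post [0.569  0.0317 0.068 ] side crop [588.3 149.8] top crop [151.8 126.3]
hole [0.377  0.0172 0.054 ] side crop [ 80.  254.4] top crop [171.2 493.8]
```

View pics/s8.png

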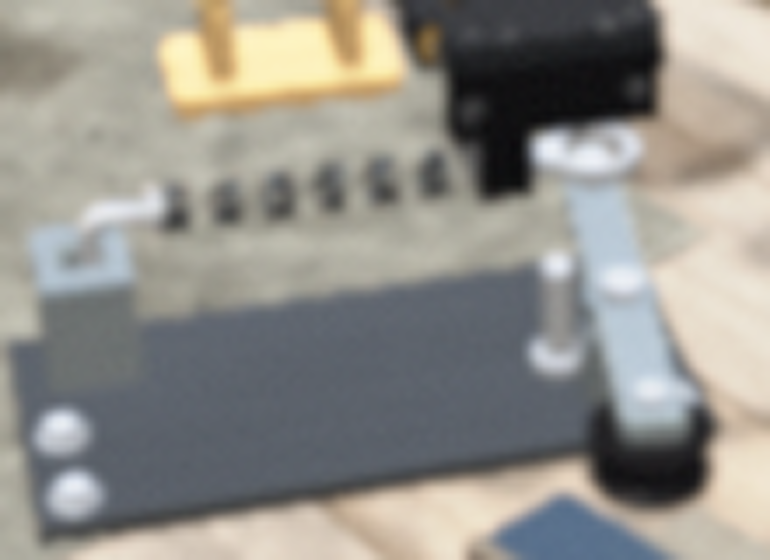

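The post head shows inside the ring, near (590,145). Continuing down to seat it.

Emit:
arm_command(
  targets=[
    [[0, 0, 0.003, 0, 0, 0, 1], [0, 0, 0.005, 0, 0, 0, 1], [0, 0, 0.007, 0, 0, 0, 1], [0, 0, 0.0085, 0, 0, 0, 1], [0, 0, 0.0085, 0, 0, 0, 1], [0, 0, 0.0085, 0, 0, 0, 1]],
  ],
)

```text
time_s: 12.25
tool_pos: [0.5329, 0.029, 0.052]
tool_rot: [-180.0, 0.0, -175.7]
force: [-4.6, -0.5, -0.1]
grip_width: 0.0139
```

```bash
python3 look2.py 9
```

```text
12.35 [0.5329 0.029  0.052 ] [-1.8000e+02  1.0000e-02 -1.7572e+02] [-3.9 -1.   0.6] 0.013834770923812157 [ 34.8  19.1 -46.5 109.2  16.1  58.4  75.7]
eye [0.5694 0.0318 0.0585] side crop [589.3 171.1] top crop [151.2 127.3]
post [0.569  0.0317 0.068 ] side crop [588.3 149.8] top crop [151.8 126.3]
hole [0.377  0.0172 0.054 ] side crop [ 80.  254.4] top crop [171.2 493.8]
```

View pics/s9.png

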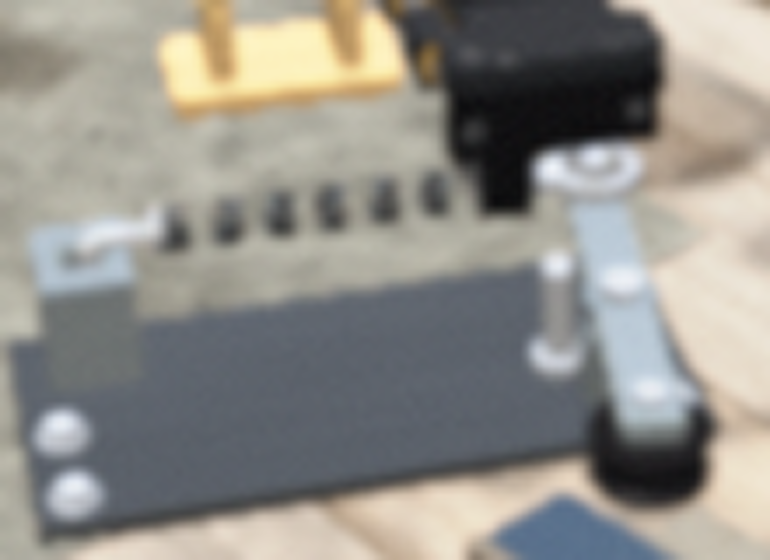

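The eye is down on the arm with the head standing through it, and the hook is home in the block. I'll ease the spring back 15 mm so the arm doesn't snap, then check.

Emit:
arm_command(
  targets=[
    [[0.002, 0, 0.0003, 0, 0, 0, 1], [0.004, 0, 0.0003, 0, 0, 0, 1], [0.006, 0, 0.0003, 0, 0, 0, 1], [0.008, 0, 0.0003, 0, 0, 0, 1], [0.01, 0, 0.0003, 0, 0, 0, 1], [0.012, 0, 0.0003, 0, 0, 0, 1], [0.014, 0, 0.0003, 0, 0, 0, 1], [0.015, 0, 0.0003, 0, 0, 0, 1], [0.015, 0, 0.0003, 0, 0, 0, 1]],
  ],
)

```text
time_s: 13.25
tool_pos: [0.5179, 0.0281, 0.0519]
tool_rot: [-180.0, 0.0, -175.7]
force: [-3.6, 0.9, 2.7]
grip_width: 0.0135
```

```bash
python3 look2.py 10
```

```text
13.35 [0.5179 0.0281 0.0519] [ 180.     -0.   -175.72] [-3.3  1.6  2.6] 0.013656331611008437 [ 36.   17.2 -47.1 111.2  14.8  57.8  76.5]
eye [0.5544 0.0308 0.0584] side crop [550.9 176.5] top crop [152.4 155.5]
post [0.569  0.0317 0.068 ] side crop [588.3 149.8] top crop [151.8 126.3]
hole [0.377  0.0172 0.054 ] side crop [ 80.  254.4] top crop [171.2 493.8]
```

View pics/s10.png

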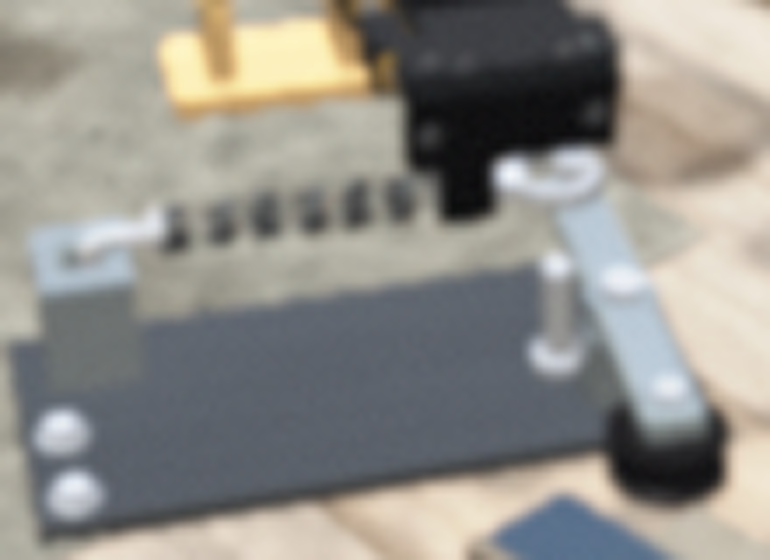

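The arm has followed the eye almost to its stop pin, so the eye is engaged. Releasing now.

Emit:
arm_command(
  targets=[
    [[0, 0, 0, 0, 0, 0, 0.6], [0, 0, 0, 0, 0, 0, 0.4], [0, 0, 0, 0, 0, 0, 0.2], [0, 0, 0, 0, 0, 0, 0.1], [0, 0, 0, 0, 0, 0, 0.1], [0, 0, 0, 0, 0, 0, 0.1]],
  ],
)

```text
time_s: 13.95
tool_pos: [0.518, 0.0279, 0.0517]
tool_rot: [-180.0, 0.0, -175.7]
force: [0.2, 0.4, 0.0]
grip_width: 0.038
```

```bash
python3 look2.py 11
```

```text
14.05 [0.518  0.0279 0.0517] [-179.99    0.   -175.72] [ 0.1  0.1 -0.2] 0.038917036697225835 [ 36.   17.2 -47.1 111.2  14.8  57.8  76.5]
eye [0.5545 0.0306 0.0582] side crop [551.2 177.1] top crop [152.7 155.4]
post [0.569  0.0317 0.068 ] side crop [588.3 149.8] top crop [151.8 126.3]
hole [0.377  0.0172 0.054 ] side crop [ 80.  254.4] top crop [171.2 493.8]
```

View pics/s11.png

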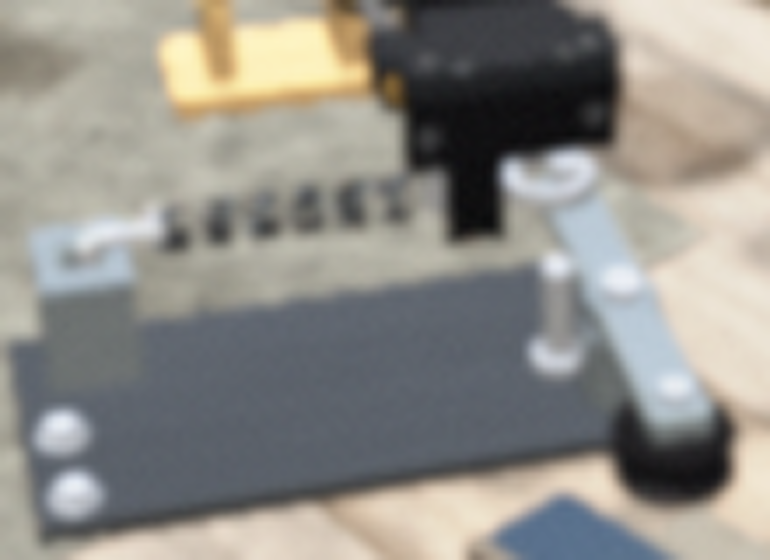

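Emit:
arm_command(
  targets=[
    [[0, 0, -0.005, 0, 0, 0, 0.1], [0, 0, -0.02, 0, 0, 0, 0.1], [0, 0, -0.045, 0, 0, 0, 0.1], [0, 0, -0.08, 0, 0, 0, 0.1], [0, 0, -0.12, 0, 0, 0, 0.1], [0, 0, -0.15, 0, 0, 0, 0.1], [0, 0, -0.15, 0, 0, 0, 0.1]],
  ],
)

```text
time_s: 14.75
tool_pos: [0.521, 0.0287, 0.2076]
tool_rot: [-179.9, 0.5, -175.7]
force: [0.1, 0.6, 0.2]
grip_width: 0.0393
```

```bash
python3 look2.py 12
python3 - <<'E'
from h import *
c=snap('wrist','w12.png'); np.savez('w12.npz',**c)
E
```

```text
14.85 [0.5185 0.028  0.2031] [-1.7993e+02  1.3000e-01 -1.7572e+02] [-0.  -0.5 -1.2] 0.03949632410019057 [ 41.    6.6 -49.8 101.8   5.3  73.9  84.2]
eye [0.555  0.0307 0.2096] side crop [ 550.4 -189.7] top crop [163.2 126.2]
post [0.569  0.0317 0.068 ] side crop [588.3 149.8] top crop [151.8 126.3]
hole [0.377  0.0172 0.054 ] side crop [ 80.  254.4] top crop [171.2 493.8]
```

View pics/s12.png

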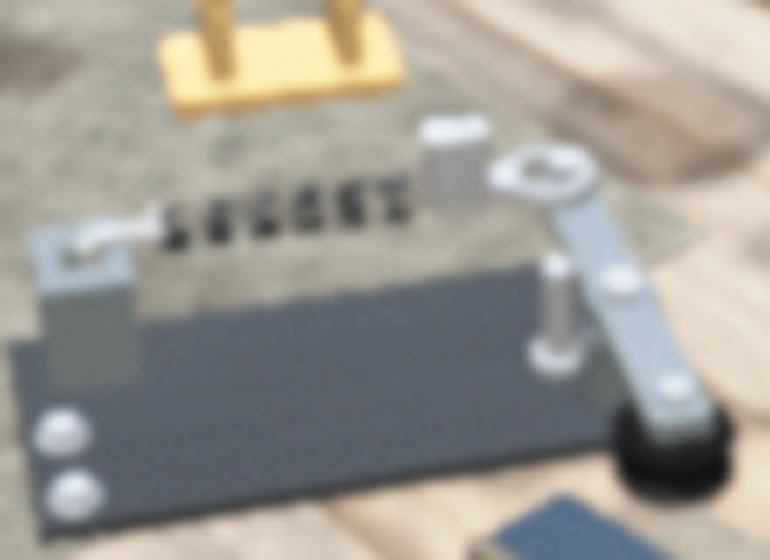

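View pics/w12.png

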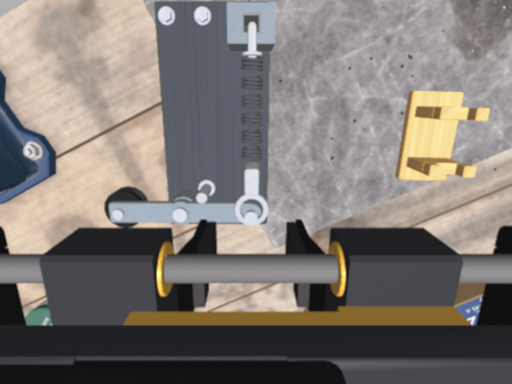

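The wrist view shows the hook in the block at (252,28), the eye ring at (252,208) with the head inside it, and the arm lying by its stop pin (206,188). I'll measure numerically from this picture.

Run:
```python
from h import *
np.set_printoptions(precision=4,suppress=True)
w=dict(np.load('w12.npz'))
cv2.imwrite('pics/w12c.png',cv2.resize(w['img'][150:240,90:300,::-1],None,fx=3.8,fy=3.8,interpolation=cv2.INTER_CUBIC))
P=cloud(w)
for v in range(190,228,2): print(v,(P[v,236:270:2,2]*1000).astype(int))
```

```text
190 [ 7  9  8  8 83 84 85 85 85 85 84 83  9  9  9  8  0]
192 [ 9  9  9  8 83 84 85 85 85 85 85 83  8  9  8  9  1]
194 [ 9  9  8 55 57 84 84 85 82 83 84 58  7  9  9  7  1]
196 [ 8  9 58 59 60 61 60 60 62 61 61 59 59 54  9  7  2]
198 [ 8 55 58 62 60 60 60 61 60 60 60 60 60 59 55  6  2]
200 [55 59 59 62 58  9  8  8  8  8  8 60 59 60 60  7  1]
202 [61 61 61 60 46 48 48 47 46 45 42  8 61 61 61 59  2]
204 [60 60 60 51 51 51 51 53 52 52 50 42  8 62 61 60  1]
206 [60 59 58 51 54 52 54 53 53 52 52 49  8 60 60 61  0]
208 [61 61 53 53 52 52 52 52 54 53 52 52 51 55 59 60  2]
210 [60 60 52 53 52 52 54 55 53 52 53 52 52 58 61 60  0]
212 [60 60 57 52 52 53 65 64 64 56 52 52 52 58 61 61  1]
214 [60 59 60 52 51 65 66 66 66 66 63 53 54 62 61 59  1]
216 [60 60 60 58 65 66 66 65 66 67 65 53 59 60 60 58  1]
218 [51 60 61 60 65 65 65 66 66 67 64 61 61 60 59  7  0]
220 [51 52 60 61 60 65 66 65 67 66 65 59 62 60 10  6  2]
222 [51 52 51 62 60 64 65 66 66 66 61 62 59  8  8  5  1]
224 [-2 -1 -3 -3 -1 61 60 60 60 60 60 -2 -3  1  1  1  0]
226 [-2 -3 -2 -2 -3 -2 -3 -3 -4 -3 -3 -2 -3  2  0  2  1]
```

View pics/w12c.png

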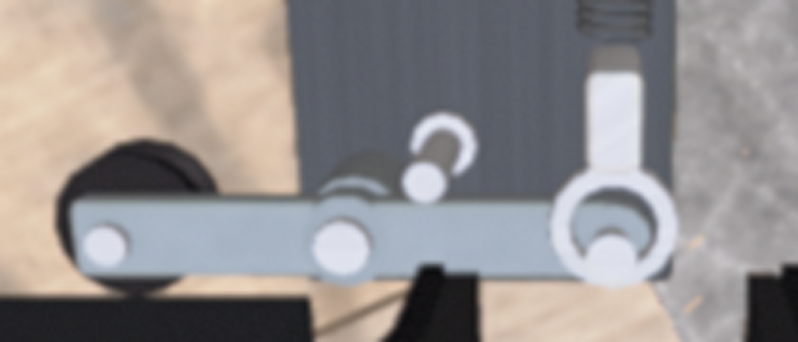

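Run:
```python
from h import *
w=dict(np.load('w12.npz'))
p=px(w,(250.8,217),.068); e=px(w,(90+614/3.8,150+226/3.8),.062); h=px(w,(252,22),.054); pu=px(w,(90+105/3.8,150+246/3.8),.06); pv=px(w,(90+342/3.8,150+247/3.8),.06)
print('post',p,'eye',e,'d',np.linalg.norm((p-e)[:2]),'hole-post',np.linalg.norm((p-h)[:2]))
d=p-pv; print('arm dir',np.degrees(np.arctan2(d[1],d[0])),np.linalg.norm(d[:2]))
for i in range(3): s=read_camera('side')
old=dict(np.load('s12.npz')); print('side change',np.abs(s['img'].astype(int)-old['img'])[180:260,170:280].mean())
for n,t in [('tin','side'),('block','side')]: print(n,[np.round(d['position'],1) for d in search_frame(n,t)][:1])
print(get_obs()['time_s'],get_obs()['force'])
print(sign_off())
```

```text
post [0.5579679  0.02994641 0.068     ] eye [0.55194144 0.03030364 0.062     ] d 0.006037038936357863 hole-post 0.18237755396297797
arm dir 94.87892738941439 0.07405697723644676
side change 0.8275378787878788
tin [array([356.7, 271.3])]
block [array([222.9, 232.4])]
15.15 [0.1127737  0.54008144 0.0845139 ]
the job is handed in; nothing more can be done
None
```

The spring is fitted: I took it off its rest by the tab, put its hook into the anchor hole, stretched it and set its eye down over the post. I then eased it back 15 mm, let go and backed off. The job was handed in at about 15 s of the 45 allowed; it reports no verdict.

**Last checks, all from camera measurements:**
- **Eye on post:** the eye's centre is about 6 mm from the post's axis and about 9 mm below its top, so it is under the head.
- **Idler arm:** the hole-to-post distance measures about 182 mm against 184 mm at the stop. The arm lies against the stop pin in the picture, and the side view was unchanged between looks.
- **Hook:** by the gripper's height when I let go, the tip was about 40 mm below the mouth. I did not measure its depth afterwards; the wrist picture shows it in the block.
- **Robot:** clear of everything, with the gripper 0.2 m up and no real force reading.

**Bystanders:** the network found the tin within 2 pixels of where it started. Its final report for the pine block was a false one: it gave a point near the tensioner. The pictures up to just after the eye went on show the block where it began, and the arm never went near it, but I did not check the block again before handing in.

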